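# Pin the locating link into its yoke

## Task

Fit the loose locating link to the fixture: slide its eye into the gap between the two ears of the yoke, with its tail lying flat on the rest block. Then take the longer of the two pins from the stand and push it down through upper ear, eye and lower ear until its collar sits on the upper ear, and let go. Leave the shorter pin in its stand and do not disturb the other parts lying around.

Things in the scene. Friction and masses are not known exactly. Their poses are not given: they have to be found in the camera images.
- yoke: Fixed fork on a yellow base plate (x -160..60, y +-40, 8 mm thick). Origin on the table under the upright bore axis; z up; the eye slides in toward +x. Two round-nosed ears, 14 mm thick, 25 mm out from the axis to -x and +-y, 18 mm bores: lower z 26-40, gap 40-60, upper 60-74 mm. A web 50 mm wide, 74 high closes the gap from x = +26 to +46. Position and yaw vary.
- yoke_bore (a point): Centre of the bore's mouth on top of the upper ear (74 mm above the table). Axes as yoke.
- rest_top (a point): Centre of the flat top of the fixture's rest block (34 mm in x by 60 mm in y), 40 mm above the table, 125 mm from the bore axis toward -x of the yoke. Axes as yoke.
- link: Loose steel link, 179 mm, about 0.3-0.6 kg, flat on the table: bar 28 mm wide, 14 thick; round eye at the +x end (44 mm outside, 14 thick); lip 10 mm high, 14 long on top of the tail (end at x = -77). A boss to grip, 40 (x) by 28 mm (y), rises from z = 14 to 44. Origin on the underside below the boss centre, near the balance point; z up, +x toward the eye.
- link_eye (a point): Centre of the link's eye bore (20 mm dia.), 80 mm from the link's origin along its +x, at mid thickness (7 mm above the underside). Axes as link.
- link_tail (a point): Point on the link's underside 45 mm behind the boss centre (x = -45 mm), which comes over the rest block's centre when the link is fitted. Axes as link.
- pin_long: Long steel pin, about 0.22 kg, upright in the stand: shank 16 mm dia., 60 mm long below the collar, its lowest 10 mm tapering to 6 mm dia. at the tip; collar 34 mm dia., 6 thick; round grip above it 24 mm dia., 30 high; 96 mm in all. Origin at the tip, z up the axis. In the stand its collar is 32 mm above the stand's top.
- pin_long_seat (a point): Centre of the underside of the long pin's collar, 60 mm above the tip.
- pin_short: Short steel pin, like the long one but with a shank of 40 mm (76 mm in all): too short to reach through both ears. Origin at the tip, z up. In the stand its collar stands 12 mm above the stand's top.
- stand: Fixed black pin stand 150 x 60 x 36 mm with two upright holes of 19 mm dia., 28 mm deep, on its x axis at x = -40 and +40 mm; which pin stands in which hole varies. Origin at the centre of its underside.
- spring_post: Bystander: upright spring guide post on a green round foot of 60 mm dia., 123 mm high; loose. Origin under its centre.
- eyebolt: Bystander: steel lifting eye standing on its 40 mm dia. collar, 76 mm high; loose. Origin under its centre.
- bushing: Bystander: dark steel bushing ring 60 mm outside dia., 36 mm bore, 22 mm high; loose. Origin at the centre of its underside.

How it is judged (in metres and radians):
On the way:
1. the link's eye is between the ears, within 6 mm of the bore axis (horizontal distance between link_eye and yoke_bore below 0.006 m and z of link_eye in the frame of yoke_bore between -0.031 and -0.017 m), for 0.2 s.
At the end, for the whole second after the job is handed in: Long pin upright (0.08 rad) in the bores, collar within 3 mm of the upper ear and 4 mm of the axis; eye between the ears within 5 mm of the axis; link flat (0.06 rad), tail on the rest within 30 mm sideways, 5 mm in height; both at rest; short pin still in its hole (12 mm) (horizontal distance between pin_long_seat and yoke_bore below 0.004 m and z of pin_long_seat in the frame of yoke_bore between -0.003 and 0.003 m and angle between pin_long's own z axis and vertical below 0.08 rad and horizontal distance between link_eye and yoke_bore below 0.005 m and z of link_eye in the frame of yoke_bore between -0.031 and -0.017 m and angle between link's own z axis and vertical below 0.06 rad and y of link_tail in the frame of rest_top between -0.03 and 0.03 m and z of link_tail in the frame of rest_top below 0.005 m and linear speed of each of pin_long, link below 0.02 m/s and distance of pin_short from where it was at the start of the episode below 0.012 m); the robot touches nothing.
It fails at once if the short pin is pulled out of its hole (moved more than 25 mm) (distance of pin_short from where it was at the start of the episode above 0.025 m).
It fails at once if a bystander is moved more than 30 mm or tipped over (distance of any of spring_post, eyebolt, bushing from where it was at the start of the episode above 0.03 m or angle between any of spring_post, eyebolt, bushing's own z axis and vertical above 0.6 rad).
It also fails if it takes over 67 s, if anything falls off the work surface, if the arm or the gripper's body presses on something with over 40 N, if the wrist force passes 120 N, or if a joint passes its speed limit or range.

## Robot

A 6-joint arm with a two-finger parallel gripper is mounted at the origin on the work surface. World frame = base frame: x ahead of the robot, y to its left, z up, the work surface at z = 0. Lengths are in mm, angles in rad, forces in N, time in s.
With the tool pointing down it reaches from about 300 to 775 mm from the base axis. Payload 14.6 kg.
Tool frame: the origin (TCP) lies between the finger pads; the fingertips stand 25 mm ahead of it and the grasp point (between the pads) lies 6 mm ahead of it; z points along the fingers, y is the line along which they close (so a half turn about z gives the same grasp; the last joint's range is limited). The gripper opens to 94 mm and grips with 3 to 60 N. Pads are 16 mm wide; open, the fingers measure 119 mm over their backs; the gripper's body (75 mm by 177 mm) begins 78 mm behind the grasp point.
Start: joints at [1.125, 0.3, 1.521, -0, 1.321, -0.067], TCP at [203.39, 511.001, 230.446] pointing down, gripper open.
Joint ranges: [-3.03, 3.03], [-0.79, 2.21], [0.23, 2.52], [-1.04, 4.18], [0, 3.07], [-2.55, 2.55]. Speed limits (rad/s): [2.22, 2.22, 2.57, 3.14, 3.14, 3.14].

## Interface

Orientations are given as [roll, pitch, yaw] about the fixed x, y, z axes, in that order (R = Rz(yaw) Ry(pitch) Rx(roll)).
In Python, from cell import manip gives the robot as it stands. The module is installed in compiled form; this text tells all that it offers.
- The arm moves only by the tool step_arm, never from a script. Its argument "series" is one flat list of numbers, 5 for each row, row after row: the shift along the world's x, y, z in mm, then the turn about the world's z in rad, then the closure, from 0 (fully open) to 1 (shut). In form: [dx, dy, dz, spin, jaw, dx, dy, dz, spin, jaw, ...]. A call has 1 to 20 rows; each row shifts and turns the commanded pose from where the row before left it; what a row does not reach is not made up. A row lasts 1/8 s, in which the tool goes at most 62.5 mm and 10.7 degrees, less where a joint would pass 70% of its speed; a pose out of reach is approached as far as the arm can. A call is refused whole if a number of a shift passes 62.5 or a number of a turn 0.188, either way. A call with a gripper value outside its range is refused whole. The fingers move at their own pace and stop on an object; "squeeze" is the grip in N (left out, the last holds). Time passes only in rows, so rows that do not move let the fingers close. It gives the time, the measured TCP pose, the force, the opening and the grip force at its end, in the units of the state.
- manip.read_state(): the state, without advancing time (a new reading comes with each control period).
- manip.camera(name): name is "scene" or "top" or "wrist"; returns (picture, depth): 400x640x3 uint8, blue, green, red; 400x640 float32, mm along the optical axis (not along the pixel's ray), 0 where there is no reading.
- manip.camera_info(name): a dict with "fovy" (degrees; the focal length in pixels is half the picture's height over the tangent of half this angle, whatever the lens; pixels are square), "cx", "cy" (the principal point, pixels), "eye" and "orientation" of the camera in the world. Camera axes: x right, y down, z forward; pixel columns grow to the right and rows downward; lengths in mm; the calibration is good to about 2 mm. A picture is of the moment at which its call begins: read the wrist's pose just before it. camera_info takes no time and is no camera call; for the wrist camera it gives the pose at the moment of the call.
- manip.sign_off(): hands the job in; it is judged then, once.
The state is a dict: "clock": time; "joints": joint angles; "qd": joint speeds; "effort": joint torques, N m; "eef_pos": TCP position; "eef_rot": TCP orientation; "wrist_force": force on the tool from outside, world axes, zero at the start; "moment": the same for the moment, N m; "finger_gap": finger opening in mm; "finger_force": force on a finger pad.
Only numpy, scipy, OpenCV 4.12 (cv2) and the standard library are available. Lean on these libraries where they do the work, as an engineer would, in place of code of your own. Each camera call takes 0.05 s, during which the arm holds its last target. There are 200 camera calls.

## Working session

There is one attempt and no reset: what is moved stays moved. The work goes in short steps, Python scripts to look and compute and a tool call to move; the robot and the scene stay as the last step left them, time stands still between calls to the robot, and variables do not carry over. Pictures are saved under pics/ and viewed, at most 10 in all, crops included, and the job is handed in when it is done.

Besides the shell and the picture viewer there is one more tool, called after ">>>" as a command line: name --argument value ..., lists and objects as JSON in quotes. step_arm: Moves the arm, as the interface text tells. Its arguments: {"type":"object","properties":{"series":{"type":"array"},"squeeze":{"type":"number"}},"required":["series"]}

```bash
mkdir -p pics
cat > h.py <<'E'
import numpy as np, cv2
from cell import manip
from scipy.spatial.transform import Rotation as R
def K(i): 
    f=200/np.tan(np.radians(i["fovy"])/2); return f,i["cx"],i["cy"]
def rot(i):
    o=np.array(i["orientation"],float)
    return o if o.shape==(3,3) else R.from_euler('xyz',o).as_matrix()
def pts(depth,i):
    f,cx,cy=K(i); v,u=np.mgrid[0:400,0:640]
    c=np.stack([(u-cx)/f*depth,(v-cy)/f*depth,depth],-1)
    return c@rot(i).T+np.array(i["eye"])
def onplane(u,v,z,i):
    f,cx,cy=K(i); d=rot(i)@np.array([(u-cx)/f,(v-cy)/f,1]); e=np.array(i["eye"])
    return e+d*(z-e[2])/d[2]
E
python3 - <<'E'
from h import *
for n in("top","scene"):
    i=manip.camera_info(n);print(n,i)
    p,d=manip.camera(n);cv2.imwrite(f"pics/{n}0.png",p);np.save(f"{n}0.npy",d)
    print((d==0).mean())
print(manip.read_state(), manip.camera_info("wrist"))
E
```

```text
top {'fovy': 51.14905347990832, 'cx': 323.3239258125559, 'cy': 197.09163189075363, 'eye': array([ 436.45366688,   28.31924721, 1258.69181915]), 'orientation': array([-3.00288973,  0.02234451, -1.57380867])}
0.00383203125
scene {'fovy': 56.94595404005511, 'cx': 320.81148612704095, 'cy': 200.24525052466026, 'eye': array([ 950.70270671, -452.21240081,  709.01056229]), 'orientation': array([-2.37506835,  0.01596371,  0.60601516])}
0.0039765625
{'clock': 0.1, 'joints': array([ 1.12538557e+00,  3.00413806e-01,  1.52148221e+00,  2.43816253e-05,
        1.32071631e+00, -6.65817596e-02]), 'qd': array([-0.00030645, -0.00075705, -0.00242249,  0.00095826, -0.00054265,
        0.00034279]), 'effort': array([-2.65467015e-04, -5.32640183e+01, -3.53291774e+01,  7.09039718e-02,
        2.34138023e-02, -5.71845794e-05]), 'eef_pos': array([203.30998154, 510.82866233, 229.95957389]), 'eef_rot': array([-3.14057681e+00, -9.14059150e-05,  2.76275756e+00]), 'wrist_force': array([-0.06485345, -0.30195887, -0.26543956]), 'moment': array([0.00771846, 0.02702297, 0.0064691 ]), 'finger_force': 0.0, 'finger_gap': 93.81845524287719} {'fovy': 68.81424043209577, 'cx': 317.730578274442, 'cy': 203.35790933480638, 'eye': array([133.17019342, 538.75584101, 384.11104196]), 'orientation': array([2.88443809e+00, 2.13373727e-03, 1.19204797e+00])}
```

View pics/top0.png

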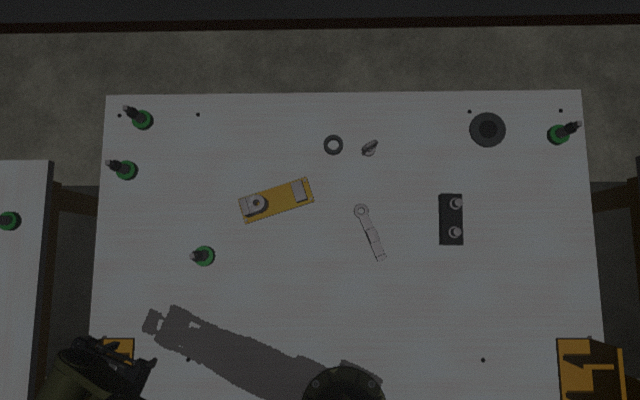

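View pics/scene0.png

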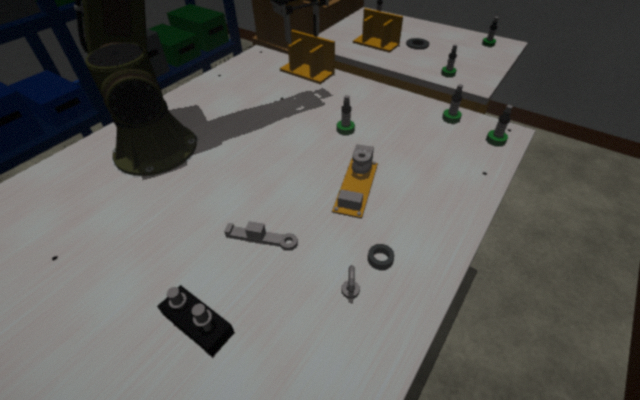

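The top view shows the yoke fork at (254,203), rest block at (300,190), link from eye (361,210) to tail (381,258), and the stand with pins at (456,203) and (455,232). The bushing is at (333,145), the eyebolt at (370,148) and the spring post at (204,256). The scene view agrees.

Run:
```python
from h import *
i=manip.camera_info("top");d=np.load("top0.npy");P=pts(d,i)
for n,(u,v) in dict(fork=(254,203),rest=(300,190),eye=(361,210),boss=(371,238),tail=(381,258),pinA=(456,203),pinB=(455,232),standL=(443,219),bush=(327,145),eyeb=(370,148),table=(400,300)).items():
    w=P[v-2:v+3,u-2:u+3].reshape(-1,3); print(n,np.median(w,0).round(1),w[:,2].max().round(1))
def comp(name,u0,u1,v0,v1,zlo,zhi):
    w=P[v0:v1,u0:u1].reshape(-1,3); w=w[(w[:,2]>zlo)&(w[:,2]<zhi)]
    print(name,len(w),w.mean(0).round(1),cv2.minAreaRect(w[:,:2].astype(np.float32)))
comp("link",345,395,195,270,7,60); comp("boss",345,395,195,270,32,60)
comp("forktop",235,280,180,225,66,85); comp("rest",285,315,175,205,32,50)
comp("stand",430,475,185,255,28,120);comp("pA",430,475,190,215,76,120);comp("pB",430,475,218,250,76,120)
```

```text
fork [590.1 257.5  40.9] 78.9
rest [628.1 123.8  39.6] 44.3
eye [ 5.722e+02 -5.790e+01  1.000e-01] 12.1
boss [486.  -82.5  42.7] 46.1
tail [ 428.6 -112.3   24.5] 28.3
pinA [ 579.3 -313.4  103.1] 105.6
pinB [ 500.2 -312.5   83.2] 88.3
standL [ 540.7 -293.5   34.8] 40.8
bush [771.8  43.8  20.7] 1258.7
eyeb [754.3 -86.   30. ] 75.0
table [ 306.2 -167.9    0. ] 4.3
link 597 [504.7 -82.   20.7] ((499.0821228027344, -83.27713775634766), (135.7093963623047, 178.74037170410156), 88.545654296875)
boss 135 [494.5 -86.1  42.6] ((494.6880187988281, -86.65017700195312), (39.329837799072266, 28.0089168548584), 22.492895126342773)
forktop 364 [582.5 260.9  73.4] ((584.1961059570312, 258.15557861328125), (50.61799621582031, 70.1188735961914), 18.899595260620117)
rest 233 [625.6 128.9  39.2] ((625.8867797851562, 129.06442260742188), (59.59007263183594, 34.0262451171875), 18.685636520385742)
stand 1087 [ 540.1 -316.1   44.9] ((541.3870849609375, -319.6243591308594), (62.271121978759766, 147.65655517578125), 88.77928924560547)
pA 84 [ 579.3 -317.8   97.1] ((579.1107177734375, -319.6724853515625), (23.445302963256836, 25.579797744750977), 75.70452117919922)
pB 60 [ 501.3 -318.4   82.6] ((501.22918701171875, -318.6582336425781), (20.803503036499023, 22.665699005126953), 43.107173919677734)
```

>>> step_arm --series '[21,-42.5,0,-0.17,0,21,-42.5,0,-0.17,0,21,-42.5,0,-0.17,0,21,-42.5,0,-0.17,0,21,-42.5,0,-0.17,0,21,-42.5,0,-0.17,0,21,-42.5,0,-0.17,0,21,-42.5,0,-0.17,0,21,-42.5,0,-0.17,0,21,-42.5,0,-0.17,0,21,-42.5,0,-0.17,0,21,-42.5,0,-0.17,0,21,-42.5,0,-0.17,0,19,-43,0,-0.16,0,0,0,0,0,0,0,0,0,0,0]'

```text
clock: 2.1
eef_pos: [495.1, -84.1, 230.1]
eef_rot: [-3.141, 0.001, 0.394]
wrist_force: [-0.9, 0.2, 0.5]
finger_gap: 94.1
finger_force: 0.0
```

```bash
cat >> h.py <<'E'
def wrist(fn):
    i=manip.camera_info("wrist"); p,d=manip.camera("wrist")
    cv2.imwrite(f"pics/{fn}.png",p); np.savez(f"{fn}.npz",d=d,P=pts(d,i)); return p,d,pts(d,i),i
def top(w,zlo,zhi,c=None,r=None):
    w=w.reshape(-1,3); w=w[(w[:,2]>zlo)&(w[:,2]<zhi)]
    if c is not None: w=w[np.hypot(w[:,0]-c[0],w[:,1]-c[1])<r]
    return w,cv2.minAreaRect(w[:,:2].astype(np.float32))
E
python3 - <<'E'
from h import *
p,d,P,i=wrist("w1"); print(i)
w,r=top(P,38,50,(495,-87),40); print("boss",len(w),np.median(w,0),r)
w,r=top(P,9,18,(570,-56),30); print("eye",len(w),np.median(w,0),r)
w,r=top(P,9,50,(495,-87),120); print("link",len(w),r)
# eye outer circle fit
w,_=top(P,9,18,(570,-56),30); c,rad=cv2.minEnclosingCircle(w[:,:2].astype(np.float32)); print(c,rad)
E
```

```text
{'fovy': 68.81424043209577, 'cx': 317.730578274442, 'cy': 203.35790933480638, 'eye': array([561.75504746, -55.3474718 , 384.22644525]), 'orientation': array([ 2.88262468e+00, -1.69375097e-05, -1.17676933e+00])}
boss 767 [495.67829668 -87.06283358  43.9279322 ] ((494.817626953125, -87.24691772460938), (40.0660285949707, 26.6355037689209), 23.236051559448242)
eye 944 [565.31478054 -59.12652282  13.87959274] ((565.8778076171875, -58.60538101196289), (48.56767654418945, 42.90972900390625), 22.478382110595703)
link 3146 ((506.18896484375, -82.45044708251953), (177.212890625, 42.864322662353516), 21.805273056030273)
(565.1459350585938, -58.20670700073242) 25.267175674438477
```

View pics/w1.png

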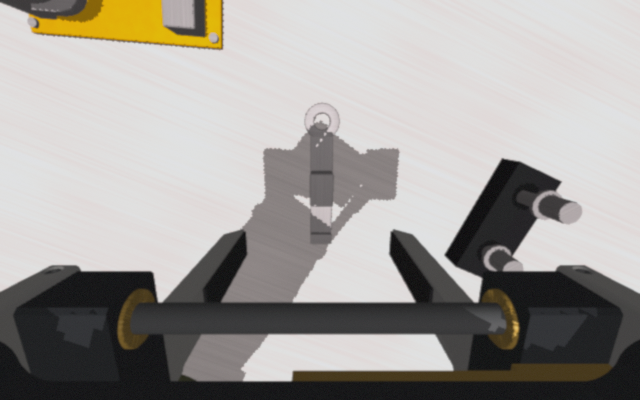

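The wrist view shows the link's eye at (321,120), the boss at about (321,180) below it, and clear space on both sides for the fingers.

>>> step_arm --series '[0,-2.9,-45,0,0.3,0,0,-45,0,0.4,0,0,-45,0,0.4,0,0,-35,0,0.4,0,0,-20,0,0.4,0,0,0,0,0.4,0,0,0,0,1,0,0,0,0,1,0,0,0,0,1,0,0,0,0,1,0,0,0,0,1,0,0,0,0,1]' --squeeze 50

```text
clock: 3.65
eef_pos: [495.7, -87.5, 41.1]
eef_rot: [3.141, -0.001, 0.393]
wrist_force: [-0.9, 0.1, 6.3]
finger_gap: 27.4
finger_force: 50.0
```

>>> step_arm --series '[0,0,20,0,1,0,0,40,0,1,0,0,50,0,1,0,0,50,0,1,14,18,0,0.15,1,14,18,0,0.15,1,14,18,0,0.15,1,14,18,0,0.15,1,14,18,0,0.15,1,14,18,0,0.15,1,14,18,0,0.15,1,14,18,0,0.15,1,14,18,0,0.15,1,14,18,0,0.15,1,0,0,0,0,1,0,0,0,0,1]'

```text
clock: 5.65
eef_pos: [634.9, 92.2, 199.8]
eef_rot: [-3.14, -0.0, 1.89]
wrist_force: [-0.4, -0.4, -5.1]
finger_gap: 27.9
finger_force: 50.0
```

Run:
```python
from h import *
p,d,P,i=wrist("w2")
s=manip.read_state(); print(s["eef_pos"],s["eef_rot"],s["finger_gap"],s["wrist_force"])
w,r=top(P,68,80,(584,258),50); print("fork",len(w),np.median(w,0),r)
w,r=top(P,34,48,(626,129),45); print("rest",len(w),r)
w,r=top(P,120,300); print(len(w))
```

```text
[634.95370876  91.99785278 200.12364439] [-3.14071716e+00 -5.53186905e-05  1.89033274e+00] 27.553936500827454 [ 0.60161581 -0.27426541 -4.26025919]
fork 2418 [589.703214   244.91181532  73.76193836] ((589.1231689453125, 242.6199188232422), (49.978965759277344, 40.76103591918945), 17.897432327270508)
rest 349 ((626.4097290039062, 127.64866638183594), (60.05317306518555, 33.503570556640625), 19.457717895507812)
63666
```

View pics/w2.png

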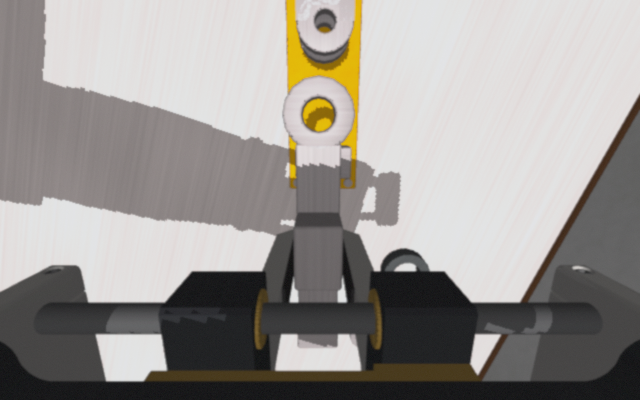

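The wrist view shows the held link's eye bore at about (319,116), the yoke bore at (324,19), and the rest block mostly hidden under the link at (345,160). I'll measure both bores.

Run:
```python
from h import *
i=manip.camera_info("wrist"); p=cv2.imread("pics/w2.png"); P=np.load("w2.npz")["P"]
z=P[...,2]; f,cx,cy=K(i)
def ring(zlo,zhi,box,zpl):
    u0,u1,v0,v1=box; m=((z>zlo)&(z<zhi)).astype(np.uint8)[v0:v1,u0:u1]
    cs,_=cv2.findContours(m,cv2.RETR_CCOMP,cv2.CHAIN_APPROX_NONE)
    for c in cs:
        if len(c)>25:
            e=cv2.fitEllipse(c); u,v=e[0][0]+u0,e[0][1]+v0; print("ell",round(u,1),round(v,1),np.round(e[1],1),onplane(u,v,zpl,i).round(1))
print("eye z",np.median(z[90:100,300:340]), z[95:100,318:322].mean())
zt=np.median(z[90:98,310:330]); print(zt)
ring(zt-6,zt+6,(275,365,70,145),zt); ring(68,80,(285,365,0,60),74)
crop=cv2.resize(p[0:150,250:400],None,fx=4,fy=4,interpolation=cv2.INTER_CUBIC); cv2.imwrite("pics/c2.png",crop)
# boss and bar edges -> link yaw
m=(z>zt-6)&(z<zt+6)
for v in (150,170,190,210):
    for zz in ((zt-6,zt+6),(zt+20,zt+40)):
        q=np.where((z[v]>zz[0])&(z[v]<zz[1]))[0]; q=q[(q>270)&(q<370)]
        if len(q): print(v,zz,q.min(),q.max(),onplane((q.min()+q.max())/2,v,(zz[0]+zz[1])/2,i).round(1))
```

```text
eye z 172.36494390971396 145.28210270066492
172.37292858757522
ell 317.9 111.8 [70.8 72.5] [607.5 170.4 172.4]
ell 318.0 114.5 [32.9 34.4] [608.  169.  172.4]
ell 324.2 23.0 [58.2 63.3] [588.3 245.1  74. ]
ell 324.3 22.1 [21.3 22.3] [588.2 245.8  74. ]
150 (np.float64(166.37292858757522), np.float64(178.37292858757522)) 296 340 [614.6 149.2 172.4]
170 (np.float64(166.37292858757522), np.float64(178.37292858757522)) 296 340 [618.4 137.5 172.4]
190 (np.float64(166.37292858757522), np.float64(178.37292858757522)) 296 339 [622.2 125.2 172.4]
210 (np.float64(166.37292858757522), np.float64(178.37292858757522)) 297 339 [626.6 112.7 172.4]
```

View pics/c2.png

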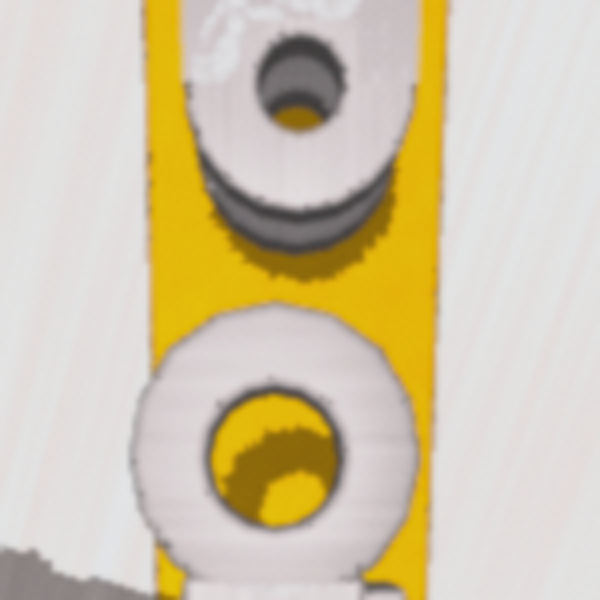

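>>> step_arm --series '[-1.7,11,-26,0,1,-1.7,11,-26,0,1,-1.8,11,-28,0,1,0,0,0,0,1,0,0,0,0,1,0,0,0,0,1]'

```text
clock: 6.45
eef_pos: [630.8, 125.1, 122.0]
eef_rot: [3.139, 0.0, 1.892]
wrist_force: [-0.3, -0.1, -4.6]
finger_gap: 27.9
finger_force: 50.0
```

Run:
```python
from h import *
p,d,P,i=wrist("w3"); s=manip.read_state(); t=s["eef_pos"]; print(t,s["eef_rot"])
z=P[...,2]; psi=1.888; u_=np.array([np.cos(psi),np.sin(psi)]); v_=np.array([-u_[1],u_[0]])
def ring(zlo,zhi,box,zpl):
    u0,u1,v0,v1=box; m=((z>zlo)&(z<zhi)).astype(np.uint8)[v0:v1,u0:u1]
    cs,_=cv2.findContours(m,cv2.RETR_CCOMP,cv2.CHAIN_APPROX_NONE)
    for c in cs:
        if len(c)>25:
            e=cv2.fitEllipse(c); u,v=e[0][0]+u0,e[0][1]+v0; w=onplane(u,v,zpl,i); q=w[:2]-t[:2]
            print("ell",round(u,1),round(v,1),np.round(e[1],1),w.round(1),"along",round(q@u_,1),"lat",round(q@v_,1))
zt=t[2]-27.5
ring(zt-5,zt+8,(255,400,20,200),zt); ring(66,80,(255,400,0,140),74)
for lo,hi in ((4,14),):
    m=(z>lo)&(z<hi); 
hsv=cv2.cvtColor(p,cv2.COLOR_BGR2HSV); m=cv2.inRange(hsv,(18,150,60),(35,255,255))
for v in range(5,200,20):
    q=np.where(m[v,200:450])[0]+200
    if len(q): a=onplane(q.min(),v,8,i)[:2]-t[:2];b=onplane(q.max(),v,8,i)[:2]-t[:2]; print(v,q.min(),q.max(),(a@u_).round(1),(a@v_).round(1),(b@v_).round(1))
cv2.imwrite("pics/c3.png",cv2.resize(p[0:200,220:420],None,fx=3,fy=3,interpolation=cv2.INTER_CUBIC))
```

```text
[630.67486785 125.17514648 121.75018664] [3.13982308e+00 4.05467638e-04 1.89207694e+00]
ell 317.8 133.4 [ 66.7 134.7] [607.2 191.6  94.3] along 70.4 lat 1.6
ell 317.9 114.4 [33.1 34.6] [603.7 202.1  94.3] along 81.5 lat 1.6
ell 316.5 33.8 [84.9 87.8] [587.6 248.   74. ] along 130.1 lat 2.7
ell 316.5 37.6 [28.4 29.2] [588.2 245.9  74. ] along 128.0 lat 2.6
5 269 365 168.8 41.2 -36.1
25 270 364 154.5 40.9 -35.9
45 270 363 139.7 41.5 -35.8
65 271 362 124.4 41.2 -35.6
85 272 362 108.7 40.9 -36.3
105 272 361 92.4 41.5 -36.1
125 273 360 75.5 41.2 -35.9
145 274 359 58.1 40.9 -35.7
165 274 358 40.1 41.6 -35.5
185 275 357 21.4 41.3 -35.3
```

View pics/c3.png

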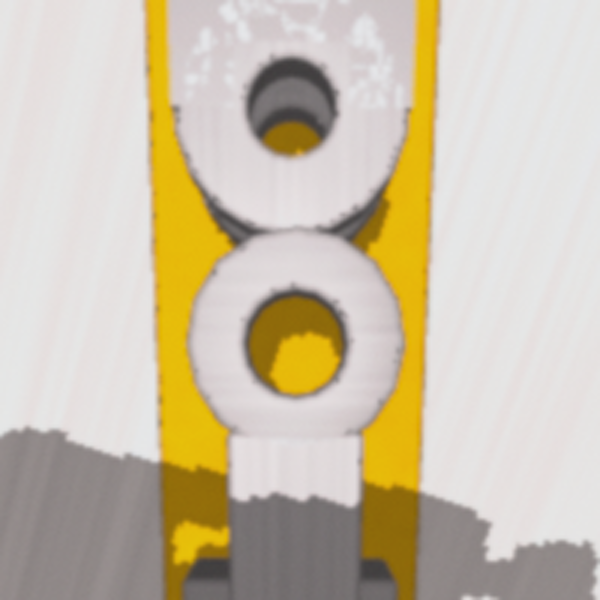

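>>> step_arm --series '[3.8,-14.5,0,0,1,0,0,-20,0,1,0,0,-17,0,1,0,0,0,0,1,0,0,0,0,1,0,0,0,0,1]'

```text
clock: 7.25
eef_pos: [633.9, 111.2, 83.2]
eef_rot: [-3.141, -0.0, 1.893]
wrist_force: [-1.1, 0.1, -5.1]
finger_gap: 27.6
finger_force: 50.0
```

>>> step_arm --series '[0,0,1,0,1,-2.5,7.6,0,0,1,-2.5,7.6,0,0,1,-2.5,7.6,0,0,1,-2.5,7.6,0,0,1,0,0,0,0,1]'

```text
clock: 8.0
eef_pos: [623.8, 142.2, 84.5]
eef_rot: [-3.142, -0.0, 1.894]
wrist_force: [0.6, -0.4, -4.4]
finger_gap: 27.7
finger_force: 50.0
```

>>> step_arm --series '[-2,6,0,0,1,-2,6,0,0,1,-2,6,0,0,1,-2,6,0,0,1,-1.5,5,0,0,1,0,0,0,0,1,0,0,0,0,1]'

```text
clock: 8.88
eef_pos: [614.5, 170.4, 84.5]
eef_rot: [3.142, 0.0, 1.893]
wrist_force: [0.1, -0.7, -4.5]
finger_gap: 27.5
finger_force: 50.0
```

Run:
```python
from h import *
p,d,P,i=wrist("w4"); s=manip.read_state(); t=s["eef_pos"]; print(t,s["eef_rot"],s["wrist_force"])
z=P[...,2]; psi=1.888; u_=np.array([np.cos(psi),np.sin(psi)]); v_=np.array([-u_[1],u_[0]])
m=((z>66)&(z<80)).astype(np.uint8); m[150:]=0; m[:,:230]=0; m[:,410:]=0
cs,_=cv2.findContours(m,cv2.RETR_CCOMP,cv2.CHAIN_APPROX_NONE)
for c in cs:
    if len(c)>25:
        e=cv2.fitEllipse(c); w=onplane(*e[0],74,i); q=w[:2]-t[:2]; print(np.round(e[0],1),np.round(e[1],1),w.round(1),(q@u_).round(1),(q@v_).round(1))
cv2.imwrite("pics/c4.png",cv2.resize(p[30:230,220:420],None,fx=3,fy=3,interpolation=cv2.INTER_CUBIC))
```

```text
[614.55537621 170.3379441   84.45635759] [3.14156016e+00 3.96194548e-05 1.89263561e+00] [-0.74212997  0.08193057 -4.11183275]
[318.9  79.1] [105.7 150.6] [582.5 263.7  74. ] 98.7 1.4
[318.7 113.9] [32.7 34. ] [587.9 247.1  74. ] 81.3 1.4
```

View pics/c4.png

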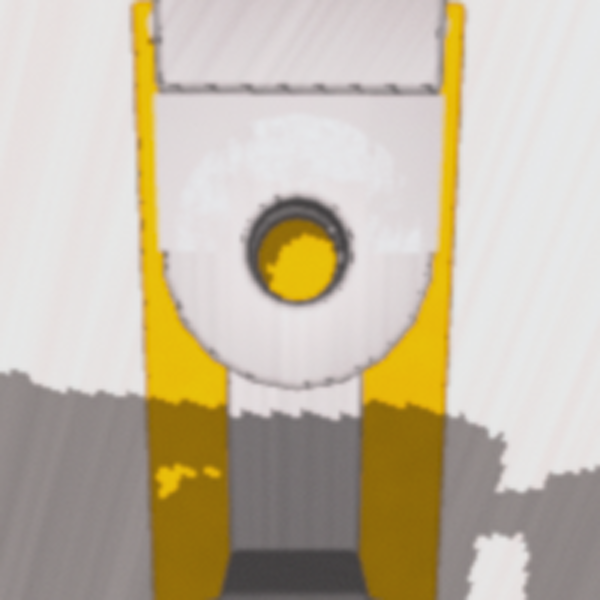

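The eye sits concentric under the upper bore at about (319,114), with the plate visible through it. I'll lower the link onto the rest and release it.

>>> step_arm --series '[0,0,-2,0,1,0,0,-1.5,0,1,0,0,0,0,1,0,0,0,0,1]'

```text
clock: 9.43
eef_pos: [614.5, 170.5, 80.9]
eef_rot: [-3.142, 0.0, 1.893]
wrist_force: [0.3, 0.8, -4.9]
finger_gap: 27.6
finger_force: 50.0
```

>>> step_arm --series '[0,0,0,0,0.4,0,0,0,0,0.4,0,0,0,0,0.4,0,0,0,0,0.4,0,0,20,0,0.4,0,0,40,0,0.4,0,0,50,0,0.4,0,0,40,0,0.4,0,0,0,0,0.4,0,0,0,0,0.4]'

```text
clock: 10.68
eef_pos: [614.3, 170.5, 231.1]
eef_rot: [-3.142, -0.0, 1.893]
wrist_force: [-0.2, -0.3, -0.2]
finger_gap: 56.9
finger_force: 0.0
```

Run:
```python
from h import *
p,d,P,i=wrist("w5"); s=manip.read_state(); t=s["eef_pos"]; print(t,s["eef_rot"],s["joints"].round(2))
z=P[...,2]; psi=1.888; u_=np.array([np.cos(psi),np.sin(psi)]); v_=np.array([-u_[1],u_[0]])
b=np.array([589.6,246.3]); 
for n,lo,hi,c,r in (("boss",78,92,b-80*u_,40),("fork",68,80,b,60)):
    w,_=top(P,lo,hi,c,r); a=np.stack([(w[:,:2]-b)@u_,(w[:,:2]-b)@v_]); print(n,len(w),np.percentile(a,[1,99],axis=1).round(1).tolist(),np.median(w[:,2]))
m=((z>66)&(z<80)).astype(np.uint8)
cs,_=cv2.findContours(m,cv2.RETR_CCOMP,cv2.CHAIN_APPROX_NONE)
for c in cs:
    if len(c)>30:
        e=cv2.fitEllipse(c); w=onplane(*e[0],74,i); q=w[:2]-b; print(np.round(e[0],1),np.round(e[1],1),w.round(1),(q@u_).round(1),(q@v_).round(1))
cv2.imwrite("pics/c5.png",cv2.resize(p[0:300,200:500],None,fx=2,fy=2))
```

```text
[614.1252507  170.41558287 230.33820949] [-3.14033076e+00 -1.29473103e-04  1.89277458e+00] [ 0.21  0.5   1.25 -0.    1.4  -0.11]
boss 967 [[-97.7, -11.4], [-58.4, 15.5]] 83.86484603928494
fork 3130 [[-58.3, -22.7], [46.8, 26.2]] 73.85166343473912
[316.4 177.6] [ 1.6 28. ] [604.5 189.7  74. ] -58.5 3.5
[318.4 104.1] [53.8 80.3] [582.8 261.6  74. ] 16.7 1.7
[318.3 120. ] [17.9 18.3] [587.6 247.   74. ] 1.3 1.7
```

View pics/c5.png

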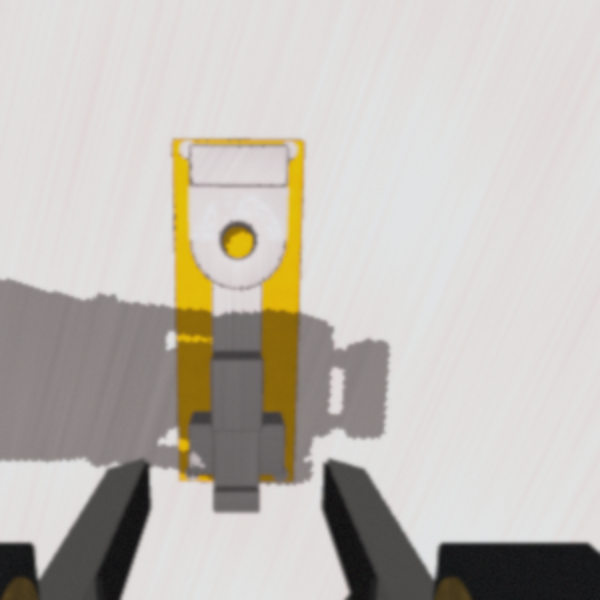

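The link lies on the rest with the bore clear at (319,120) in full-image pixels and nothing disturbed. Next is the long pin.

>>> step_arm --series '[-3,-41,0,-0.158,0.4,-3,-41,0,-0.158,0.4,-3,-41,0,-0.158,0.4,-3,-41,0,-0.158,0.4,-3,-41,0,-0.158,0.4,-3,-41,0,-0.158,0.4,-3,-41,0,-0.158,0.4,-3,-41,0,-0.158,0.4,-3,-41,0,-0.158,0.4,-3,-41,0,-0.158,0.4,-3,-41,0,-0.158,0.4,-2,-39,0,-0.155,0.4,0,0,0,0,0.4,0,0,0,0,0.4]'

```text
clock: 12.48
eef_pos: [579.4, -318.9, 230.1]
eef_rot: [-3.141, 0.001, 0.001]
wrist_force: [-0.4, 0.2, 0.5]
finger_gap: 56.5
finger_force: 0.0
```

Run:
```python
from h import *
p,d,P,i=wrist("w6"); s=manip.read_state(); print(s["eef_pos"],s["eef_rot"],s["finger_gap"])
z=P[...,2]
for lo,hi,c in ((98,110,(579,-319)),(78,90,(501,-319))):
    w,_=top(P,lo,hi,c,30); print(len(w),np.median(w,0),cv2.minEnclosingCircle(w[:,:2].astype(np.float32)))
```

```text
[ 579.56714913 -318.56083707  230.4550838 ] [-3.14095837e+00  7.92644420e-04  1.90848870e-03] 56.55385943958214
437 [ 576.97933226 -322.74135853  103.74120073] ((576.21484375, -322.76654052734375), 12.083833694458008)
349 [ 502.86628118 -318.98339918   83.94970045] ((501.6648254394531, -319.5067138671875), 11.914353370666504)
```

View pics/w6.png

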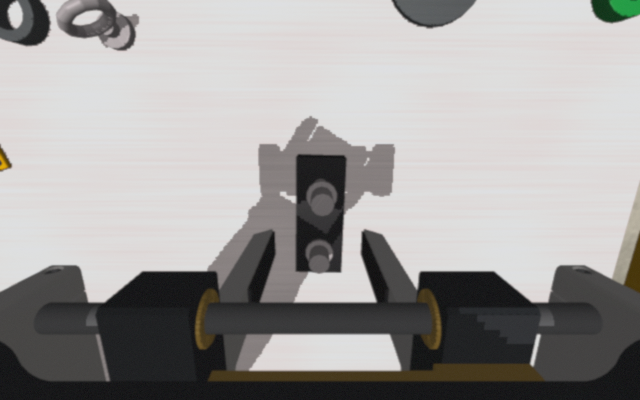

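The wrist view shows the long pin (taller grip) at (321,205), its collar around (321,195), and the short pin at (319,262). I'll check whether the pin leans.

Run:
```python
from h import *
P=np.load("w6.npz")["P"]; Pt=pts(np.load("top0.npy"),manip.camera_info("top"))
for n,Q in (("wrist",P),("top",Pt)):
    for nm,lo,hi,c,r in (("Lgrip",99,110,(578,-320),22),("Lcollar",70,78,(578,-320),25),("Sgrip",80,90,(501,-320),22),("Scollar",50,58,(501,-320),25),("stand",31,41,(541,-320),90)):
        w,rc=top(Q,lo,hi,c,r)
        if len(w): print(n,nm,len(w),np.round(cv2.minEnclosingCircle(w[:,:2].astype(np.float32))[0],1),np.round(w[:,:2].min(0),1),np.round(w[:,:2].max(0),1),np.round(np.percentile(w[:,2],[5,95]),1),"" if nm!="stand" else rc)
```

```text
wrist Lgrip 426 [ 576.1 -322.8] [ 564.8 -333.8] [ 588.1 -310.8] [102.1 104.9] 
wrist Lcollar 277 [ 577.9 -322.1] [ 566.1 -338.7] [ 594.4 -305.7] [72.1 75.8] 
wrist Sgrip 332 [ 501.6 -319.5] [ 489.9 -331.4] [ 512.9 -307.6] [81.9 85. ] 
wrist Scollar 235 [ 501.3 -319.6] [ 490.4 -336.2] [ 517.9 -303. ] [51.5 55.6] 
wrist stand 3923 [ 540.9 -320.3] [ 465.3 -351.5] [ 616.3 -290.1] [34.8 37.2] ((540.9829711914062, -320.9425048828125), (59.3315315246582, 150.34556579589844), 88.9075698852539)
top Lgrip 55 [ 580.3 -319.9] [ 570.3 -330.9] [ 590.6 -308.5] [101.  105.9] 
top Lcollar 40 [ 580.8 -320.1] [ 565.4 -333.6] [ 597.5 -305.2] [70.6 76.6] 
top Sgrip 54 [ 500.8 -318.6] [ 491.7 -330.2] [ 511.4 -307.3] [80.5 85.9] 
top Scollar 37 [ 500.5 -317.4] [ 484.7 -326.9] [ 516.2 -301.9] [50.7 56.2] 
top stand 781 [ 541.2 -319.9] [ 467.9 -351.4] [ 614.9 -287.3] [31.8 38.7] ((541.3870849609375, -319.6243591308594), (62.271121978759766, 147.65655517578125), 88.77928924560547)
```

>>> step_arm --series '[-1.5,-2.8,-40,0,0.4,0,0,-45,0,0.4,0,0,-30,0,0.4,0,0,-13,0,0.4,0,0,0,0,0.4,0,0,0,0,0.4,0,0,0,0,1,0,0,0,0,1,0,0,0,0,1,0,0,0,0,1]' --squeeze 30

```text
clock: 13.78
eef_pos: [578.0, -322.4, 103.0]
eef_rot: [3.142, -0.0, -0.0]
wrist_force: [0.4, -0.2, 1.6]
finger_gap: 23.8
finger_force: 30.0
```

>>> step_arm --series '[0,0,10,0,1,0,0,20,0,1,0,0,40,0,1,0,0,40,0,1,0,0,0,0,1,0,0,0,0,1]' --squeeze 45

```text
clock: 14.52
eef_pos: [577.7, -322.1, 212.6]
eef_rot: [-3.141, 0.001, -0.0]
wrist_force: [-0.2, -0.3, -1.8]
finger_gap: 23.0
finger_force: 45.0
```

Run:
```python
from h import *
p,d,P,i=wrist("w7"); s=manip.read_state(); t=s["eef_pos"]; print(t,s["eef_rot"],s["finger_gap"],s["wrist_force"])
Q=P-t
w=Q.reshape(-1,3); w=w[(np.hypot(w[:,0],w[:,1])<30)]
for a in range(-110,0,6):
    k=w[(w[:,2]>=a)&(w[:,2]<a+6)]
    if len(k)>5: print(a,len(k),"x",k[:,0].min().round(1),k[:,0].max().round(1),"y",np.percentile(k[:,1],[1,99]).round(1),np.median(k[k[:,0]>np.percentile(k[:,0],80)],0).round(1))
cv2.imwrite("pics/c7.png",cv2.resize(p[150:350,220:420],None,fx=3,fy=3,interpolation=cv2.INTER_CUBIC))
```

```text
[ 577.57689823 -322.07110707  211.90241549] [-3.14061631e+00  1.58654227e-03 -2.36432748e-04] 23.347777254117588 [-0.39084978 -0.53438164 -3.14605787]
-86 29 x 4.3 10.8 y [-6.5  8.2] [ 10.4   0.8 -82.1]
-80 41 x 5.0 10.4 y [-6.3  8.3] [ 10.2   0.4 -78.1]
-74 42 x 4.8 10.1 y [-6.5  8.1] [  9.8   0.8 -72.6]
-68 40 x 5.8 9.9 y [-6.   7.1] [  9.7   0.  -65.3]
-62 23 x 7.5 9.5 y [-4.4  5.3] [  9.4   0.8 -58.4]
-38 20 x 7.7 16.5 y [-13.6  13.6] [ 16.3   1.1 -32.6]
-32 490 x -0.1 17.0 y [-13.4  14.8] [ 15.5   0.7 -28.4]
-26 154 x 1.4 11.7 y [-15.9  17.3] [ 11.    0.1 -23.8]
-20 263 x 0.1 11.3 y [-21.4  22.1] [ 10.4   0.1 -17.2]
-14 288 x 0.7 11.3 y [-22.6  23.4] [ 10.2   0.7 -11.2]
-8 343 x -9.5 10.8 y [-22.5  23.3] [ 9.7  0.7 -5.3]
-2 1452 x -13.1 10.5 y [-21.   21.7] [8.  0.1 1.1]
```

View pics/c7.png

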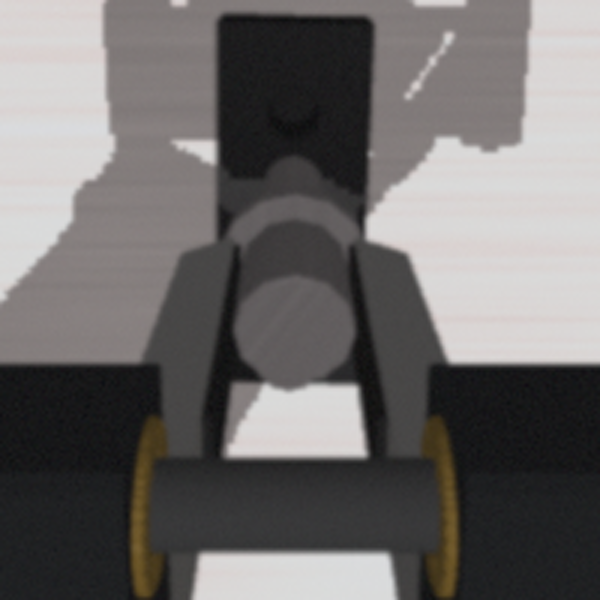

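The pin is held at (318,255) with a slight tilt, its tip about 0.05 rad toward +x. I'll carry it over the bore at (589,246).

>>> step_arm --series '[0.7,25,0,0,1,0.7,42,0,0,1,0.7,42,0,0,1,0.7,42,0,0,1,0.7,42,0,0,1,0.7,42,0,0,1,0.7,42,0,0,1,0.7,42,0,0,1,0.7,42,0,0,1,0.7,42,0,0,1,0.7,42,0,0,1,0.7,42,0,0,1,0.7,42,0,0,1,0.7,39,0,0,1,0,0,-10,0,1,0,0,-10,0,1,0,0,0,0,1,0,0,0,0,1]'

```text
clock: 16.82
eef_pos: [588.0, 244.9, 193.2]
eef_rot: [-3.142, -0.0, -0.001]
wrist_force: [-0.6, 0.5, -2.1]
finger_gap: 23.1
finger_force: 45.0
```

Run:
```python
from h import *
p,d,P,i=wrist("w8"); s=manip.read_state(); t=s["eef_pos"]; print(t,s["eef_rot"],s["finger_gap"])
Q=(P-t)
w=Q.reshape(-1,3); w=w[np.hypot(w[:,0],w[:,1])<30]
Z=[];X=[]
for a in range(-88,-56,3):
    k=w[(w[:,2]>=a)&(w[:,2]<a+3)]
    if len(k)>8: # circle of radius 8: solve centre using lsq
        from scipy.optimize import least_squares
        r=least_squares(lambda c:np.hypot(k[:,0]-c[0],k[:,1]-c[1])-8,[1,0],loss="soft_l1").x; print(k[:,2].mean().round(1),len(k),r.round(2)); Z.append(k[:,2].mean());X.append(r)
print(np.polyfit(Z,np.array(X),1), "tip",[np.polyval(np.polyfit(Z,np.array(X)[:,j],1),-95) for j in (0,1)])
# fork: points in yoke frame about guess
z=P[...,2]; m=(z>68)&(z<80)
k=P[m][:,:2]; k=k[np.hypot(*(k-[588,247]).T)<60]; 
psi=1.888;u=np.array([np.cos(psi),np.sin(psi)]);v=np.array([-u[1],u[0]])
a=(k-[589.6,246.3])@u; b=(k-[589.6,246.3])@v
print(len(k),np.percentile(a,[.5,99.5]),[ (np.percentile(b[(a>l)&(a<l+6)],[1,99])).round(1) for l in range(-20,44,8)])
cv2.imwrite("pics/c8.png",cv2.resize(p[60:260,220:420],None,fx=3,fy=3,interpolation=cv2.INTER_CUBIC))
```

```text
[588.03327869 245.1012692  193.34067234] [-3.14146320e+00 -4.67267723e-04 -1.07078808e-03] 23.242512994007296
-83.5 19 [2.37 0.67]
-80.4 22 [2.27 0.67]
-77.1 20 [2.12 0.68]
-74.3 24 [1.95 0.59]
-71.2 20 [1.76 0.68]
-68.5 20 [1.61 0.66]
-65.6 18 [1.51 0.69]
-62.7 22 [1.31 0.58]
[[-0.05238496 -0.00220264]
 [-1.95805459  0.49267376]] tip [np.float64(3.018516167478387), np.float64(0.7019250022234781)]
2442 [-57.98897069  47.15678227] [array([-16.7,  17.8]), array([-21.2,  20.1]), array([-23.3,  -7.3]), array([-23.6,  -4.2]), array([-23.6,   9. ]), array([-23.7,  12.8]), array([-23.4,  19. ]), array([-23.5,  19.4])]
```

View pics/c8.png

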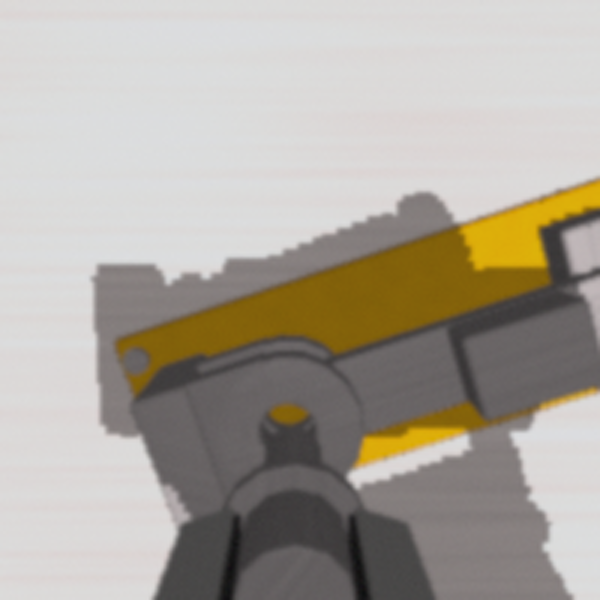

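The crop shows the pin's shank over the bore, with the bore's far rim at crop (290,403) and side rims at about (262,425) and (318,425). I'll turn the rim into positions numerically.

Run:
```python
from h import *
from scipy.optimize import least_squares
i=manip.camera_info("wrist"); P=np.load("w8.npz")["P"]; z=P[...,2]; t=np.array([588.03,245.10])
for u,v in ((316.7,194.3),(307.3,201.7),(326,201.7)): print((onplane(u,v,74,i)[:2]-t).round(2))
m=((z>68)&(z<80)).astype(np.uint8)
# rim: boundary pixels of ear-top mask around hole, facing hole, not adjacent to pin (z>90)
hole=((z<66)&(z>0)).astype(np.uint8)
n,l,st,c=cv2.connectedComponentsWithStats(hole)
for k in range(1,n):
    if 15<st[k,4]<900 and 290<c[k][0]<345 and 180<c[k][1]<225:
        h=(l==k).astype(np.uint8); e=(cv2.dilate(h,np.ones((3,3),np.uint8))>0)&(m>0)
        vv,uu=np.where(e); q=np.array([onplane(a,b,74,i)[:2]-t for a,b in zip(uu,vv)])
        r=least_squares(lambda x:np.hypot(q[:,0]-x[0],q[:,1]-x[1])-9.3,[0,1]); print(st[k],len(q),"bore rel TCP",r.x.round(2),np.abs(r.fun).max().round(2))
```

```text
[9.12 1.24]
[ 1.79 10.34]
[ 1.77 -7.74]
[307 195  18  12 128] 44 bore rel TCP [0.51 2.6 ] 0.67
```

>>> step_arm --series '[-2.9,1.1,0,0,1,0,0,-10,0,1,0,0,-10,0,1,0,0,-8,0,1,0,0,0,0,1,0,0,0,0,1]' --squeeze 20

```text
clock: 17.62
eef_pos: [585.0, 246.9, 165.2]
eef_rot: [-3.141, -0.0, -0.0]
wrist_force: [0.6, 1.3, -1.8]
finger_gap: 23.4
finger_force: 20.0
```

>>> step_arm --series '[0,0,-4,0,1,0,0,-4,0,1,0.3,0,-4,0,1,0,0,0,0,1]'

```text
clock: 18.12
eef_pos: [585.0, 246.7, 152.5]
eef_rot: [3.141, 0.001, -0.0]
wrist_force: [0.5, 0.1, -1.8]
finger_gap: 23.5
finger_force: 20.0
```

>>> step_arm --series '[0.3,0,-4,0,1,0.2,0,-4,0,1,0,0,0,0,1]'

```text
clock: 18.5
eef_pos: [585.5, 246.7, 144.5]
eef_rot: [3.141, 0.001, -0.0]
wrist_force: [-1.0, 0.2, -1.5]
finger_gap: 23.1
finger_force: 20.0
```

>>> step_arm --series '[0.2,0,-3,0,1,0.2,0,-3,0,1,0,0,0,0,1]'

```text
clock: 18.88
eef_pos: [586.0, 246.8, 138.6]
eef_rot: [3.141, 0.0, -0.0]
wrist_force: [-0.3, 0.1, -2.2]
finger_gap: 23.8
finger_force: 20.0
```

>>> step_arm --series '[0.7,0,-2,0,1,0.7,0,-2,0,1,0.4,0,-2,0,1,0,0,0,0,1]' --squeeze 10

```text
clock: 19.38
eef_pos: [587.8, 246.8, 132.6]
eef_rot: [3.141, 0.001, -0.0]
wrist_force: [-0.8, 0.1, -3.0]
finger_gap: 23.4
finger_force: 10.0
```

>>> step_arm --series '[0.4,0,-3,0,1,0.4,0,-3,0,1,0,0,0,0,1]'

```text
clock: 19.75
eef_pos: [588.6, 246.7, 126.6]
eef_rot: [3.141, 0.0, -0.0]
wrist_force: [-1.2, 0.3, -1.7]
finger_gap: 23.7
finger_force: 10.0
```

>>> step_arm --series '[0.2,0,-3,0,1,0.1,0,-3,0,1,0,0,-3,0,1,0,0,-3,0,1,0,0,0,0,1]'

```text
clock: 20.38
eef_pos: [588.9, 246.8, 114.6]
eef_rot: [3.141, 0.0, -0.0]
wrist_force: [-0.1, 0.4, -1.7]
finger_gap: 23.8
finger_force: 10.0
```

>>> step_arm --series '[0,0,-2,0,1,0,0,-2,0,1,0,0,-2,0,1,0,0,0,0,1]'

```text
clock: 20.88
eef_pos: [589.3, 246.8, 109.2]
eef_rot: [-3.141, -0.001, -0.0]
wrist_force: [0.5, -0.7, 1.0]
finger_gap: 23.9
finger_force: 10.0
```

Force turned slightly positive at the expected seated height. I'll release, lift and check.

>>> step_arm --series '[0,0,0,0,0.4,0,0,0,0,0.4,0,0,0,0,0.4,0,0,0,0,0.4,0,0,20,0,0.4,0,0,40,0,0.4,0,0,40,0,0.4,-15,0,30,0,0.4,0,0,0,0,0.4,0,0,0,0,0.4]'

```text
clock: 22.12
eef_pos: [574.0, 246.7, 238.5]
eef_rot: [3.141, 0.001, -0.0]
wrist_force: [-0.7, 0.2, 0.1]
finger_gap: 56.5
finger_force: 0.0
```

Run:
```python
from h import *
p,d,P,i=wrist("w9"); s=manip.read_state(); print(s["clock"],s["eef_pos"],s["finger_gap"],s["wrist_force"])
for nm,lo,hi,r in (("grip",100,125,25),("collar",77,85,22),("ear",70,76.5,30)):
    w,_=top(P,lo,hi,(588,247),r); print(nm,len(w),np.percentile(w[:,2],[5,50,95]).round(1),np.round(cv2.minEnclosingCircle(w[:,:2].astype(np.float32)),1) if 0 else cv2.minEnclosingCircle(w[:,:2].astype(np.float32)))
w,_=top(P,106,114,(588,247),25); A=np.c_[w[:,:2]-w[:,:2].mean(0),np.ones(len(w))]; print("grip tilt",np.linalg.lstsq(A,w[:,2],rcond=None)[0])
w,r=top(P,80,88,(614,170),40); A=np.c_[w[:,:2]-w[:,:2].mean(0),np.ones(len(w))]; print("boss",r,np.linalg.lstsq(A,w[:,2],rcond=None)[0])
```

```text
22.175 [573.90754436 246.63622921 237.88411235] 56.52737036505385 [-0.19949335  0.4469713   0.25201597]
grip 458 [107.6 109.9 111. ] ((587.978759765625, 247.34173583984375), 11.91624927520752)
collar 261 [78.6 80.  81.5] ((588.0205078125, 247.0130157470703), 16.665437698364258)
ear 1035 [72.6 73.9 75.1] ((586.7504272460938, 250.62655639648438), 27.862117767333984)
grip tilt [-2.31245040e-02 -2.59699457e-03  1.09895328e+02]
boss ((612.23486328125, 171.73611450195312), (28.267465591430664, 40.04551315307617), 18.435726165771484) [-4.63955379e-03 -8.90956240e-03  8.38840438e+01]
```

Collar top is at 80.0 mm and grip top at 110 mm, so the pin is fully seated and upright. The boss top is at 84 mm and flat.

```bash
python3 -c "
from cell import manip; print(manip.sign_off())"
```

```text
the job is handed in; nothing more can be done
None
```

The job is handed in at about 22 s on the robot clock: the link lies flat on the rest block and the long pin is seated through both ears with its collar on the upper ear; the short pin and bystanders were not touched, but I viewed 11 pictures, one over the limit of 10, and the hand-in returned no verdict.

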